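Roll the glued dowel under the hold-down with the push block

ROBOT

A 6-joint arm with a two-finger parallel gripper is mounted at the origin on the work surface. World frame = base frame: x ahead of the robot, y to its left, z up, the work surface at z = 0. Lengths are in m, angles in rad, forces in N, time in s.
With the tool pointing down it reaches from about 0.35 to 0.85 m from the base axis. Payload 8.1 kg.
Tool frame: the origin (TCP) lies on the centre line of the jaws, within the pads' length; the fingertips stand 11 mm ahead of it and the grasp point (between the pads) lies 8 mm behind it; y points along the fingers, z is the direction in which the jaws open and shut, and the axes are right-handed (so a half turn about y gives the same grasp; the last joint's range is limited). The gripper opens to 93 mm and grips with 3 to 60 N. Pads are 15 mm wide; open, the fingers measure 128 mm over their backs; the gripper's body (75 mm by 188 mm) begins 65 mm behind the grasp point.
Start: joints at [-1.26, 0.13, 1.488, -0, 1.523, -0.085], TCP at [0.231, -0.554, 0.23] pointing down, gripper open.
Joint ranges: [-2.96, 2.96], [-0.89, 2.26], [0.02, 2.5], [-1.34, 4.48], [0, 2.73], [-2.66, 2.66]. Speed limits (rad/s): [2.39, 2.39, 2.79, 3.14, 3.14, 3.14].

INTERFACE

Orientations are given as a rotation vector (axis times angle).
In Python, from rig import state, optics, r, regions_of, landmark_of gives the robot as it stands.
- The arm moves only by the shell command python3 -m crank 'ROWS' [OPENING]. ROWS is JSON, a list of rows, each an object of numbers: "dx", "dy", "dz": the shift along the tool's x, y, z in m; "yaw": the turn about the tool's y in degrees. A call has 1 to 20 rows; each row is the pose to reach, as a shift and turn from the pose commanded when the call began, along the tool's axes at that moment; what a row does not reach only later rows make up. A row lasts 1/12 s, in which the tool goes at most 41.7 mm and 7.16 degrees, less where a joint would pass 70% of its speed; a pose out of reach is approached as far as the arm can. A call with a gripper value outside its range is refused whole. OPENING is the closure, from 0 (fully open) to 1 (shut), set as the call begins (- or left out, the last holds). The fingers move at their own pace and stop on an object; the grip force is fixed at half the most. Time passes only in rows, so rows that repeat a pose let the fingers close. It gives the time, the measured TCP pose, the force and the opening at its end, in the units of the state.
- state(): the state, without advancing time (a new reading comes with each control period).
- optics.read_camera(name): name is "side" or "top"; returns (picture, depth): 420x560x3 uint8, blue, green, red; 420x560 float32, m along the optical axis (not along the pixel's ray), 0 where there is no reading.
- optics.camera_model(name): a dict with "fovy" (degrees; the focal length in pixels is half the picture's height over the tangent of half this angle, whatever the lens; pixels are square), "cx", "cy" (the principal point, pixels), "k1" (the pictures are not rectified: a ray, as slopes to the right and down, at radius r is drawn at 1 + k1 r^2 times it, then the intrinsics apply), "cam_to_world" (4x4, takes a point from camera to world coordinates). Camera axes: x right, y down, z forward; pixel columns grow to the right and rows downward; lengths in m; the calibration is good to about 2 mm. A picture is of the moment at which its call begins. camera_model takes no time and is no camera call.
- r.job_done(): hands the job in, once; it reports no verdict.
Trained networks look in the newest picture that a camera, given by its name, has taken for a name from the list of things; names that differ only in an ending like _2 or _b are one class to them, and where a whole thing is asked for, a point or a joint stands for the part that bears it (a point fixed in the world has none). Each returns a list of dicts, best first, with "confidence" (0 to 1); they miss things now and then, are a little off and sometimes report something else, mostly with a low value. They report only what shows in the picture. A call takes as long as a camera call.
- regions_of(camera, query): "pixels" (420x560 bool, what is visible of it) and "position" ([column, row] in pixels, amid what is visible of it).
- landmark_of(camera, query): "position" ([column, row] in pixels: a listed point, or the origin of a listed thing).
The state is a dict: "clock": time; "joint_pos": joint angles; "joint_vel": joint speeds; "joint_torque": joint torques, N m; "tool_pos": TCP position; "orientation": TCP orientation; "wrist_force": force on the tool from outside, world axes, zero at the start; "wrist_torque": the same for the moment, N m; "grip_width": opening from 0.0 (shut) to 1.0 (fully open).
Only numpy, scipy, OpenCV 4.12 (cv2) and the standard library are available. Lean on these libraries where they do the work, as an engineer would, in place of code of your own. Each camera call takes 0.05 s, during which the arm holds its last target.

TASK

Take the push block out of its tray by its handle and with it gently roll the oak dowel along the track, under the sprung hold-down, until it is fully home against the end stop, whose setting has to be felt; keep it pressed firmly against the stop for about a second, but never push on the dowel with more than 20 N. Then stand the push block upright back in its tray. The glue is fresh, so do not touch the dowel with the gripper, and leave the other things on the table where they are.

Things in the scene. Friction and masses are not known exactly. Their poses are not given: they have to be found in the camera images.
- track: glue-up track fixed to the table: plywood board 330 mm long (its x), 98 wide (y), 12 thick, with side rails 10 mm wide and 20 high above the board, leaving a straight channel 78 mm wide, open at the -x end. Origin: centre of its underside, on the table; +x is the pushing direction, towards the end stop. Nothing on it stands taller than 78 mm above the table
- floor_start (a point): middle of the channel floor at the track's open -x end: 165 mm behind the track's origin and 12 mm above the table
- stop: end stop of the track: a fixed wooden bracket (20 mm thick, 78 wide, 30 tall, origin at the centre of its underside on the channel floor, 150 mm from the track's origin) carrying an upright face plate, 74 wide and 29 tall, on two pins. The plate is locked 0 to 22 mm forward of its rear setting, differently each time, and is not measured. It does not give
- home (a point): where the centre of the dowel would be against the stop in the plate's rear setting: at x = 110, y = 0, z = 28 mm of the track's frame (16 mm above the channel floor). With the plate set forward the dowel meets it up to 22 mm earlier, a place to be found by feel; the force then rises by about 3 N or more per mm
- pad: steel pad of the hold-down, bridging the channel before the stop between two sprung posts (track x = 118, y = +-58 mm). It moves only up and down; springs and weight press with about 2 N. Flat underside 30 mm above the channel floor from track x = 74 to 136 mm, so the dowel lifts it by 2 mm. Origin: on its underside between the posts
- lip (a point): front edge of the pad's lead-in lip, which slopes up from the flat underside towards -x: at x = 53 mm of the track, about 36 mm above the channel floor. Under lip and pad the dowel resists pushing with about 2 to 7 N, uneven and different each time, and stays where it is left; 10 N or more that keeps rising means the stop
- dowel: the oak dowel to be pushed: a plain cylinder 32 mm in diameter, 70 mm long, about 45 g, lying across the channel floor (its y axis is its length); origin: its centre, 16 mm above the channel floor. It rolls freely until it is under the pad. Its x and z axes turn as it rolls
- paddle: wooden push block, about 180 g: sole 110 mm long (its x, -20 to +90), 54 wide, 14 thick; a lip 24 mm high along its front end, with a flat upright pushing face; an upright handle slab 20 mm thick (along x), 44 wide (y), top 68 mm above the underside. Origin: on the underside below the handle. Pinch the slab from above across its 20 mm. In use its sole is kept 2 to 4 mm above the channel floor
- paddle_grip (a point): a good grasp height on the handle slab, 44 mm above the underside of the push block, over its origin
- paddle_face (a point): centre of the pushing face of the push block: 90 mm ahead of its origin (+x), 12 mm above its underside
- tray: white open tray fixed to the table, 135 (x) x 185 (y) x 18 mm outside, walls and floor 5 mm thick, in which the push block stands at the start with its front towards about +y of the tray; origin: centre of its underside
- spare_dowel: spare dowel, thinner (24 mm) and standing upright, 75 mm tall; origin under its centre; a bystander
- glue: closed white glue bottle, 52 mm across, 130 mm tall, standing; origin under its centre; a bystander
- screw_jar: low glass jar, 60 mm across, 60 mm tall, standing; origin under its centre; a bystander
- drawer_knob: loose glass drawer knob, 34 mm across, 38 mm tall, standing; origin under its centre; a bystander
- tape: roll of paper tape lying flat, 90 mm across, 24 mm tall; origin under its centre; a bystander
- screwdriver: screwdriver with a black handle, about 200 mm long, lying at the left near the robot; a bystander

How it is judged:
By the outcome, as a careful person would: the job done as asked, in the order asked, and still so for the second after the job is handed in, with the robot touching nothing.
It also fails if it takes over 72 s, if anything falls off the work surface, if the arm or the gripper's body presses on something with over 40 N, if the wrist force passes 120 N, or if a joint passes its speed limit or range.

## Working session

There is one attempt and no reset: what is moved stays moved. The work goes in short steps, Python scripts to look and compute and a shell command to move; the robot and the scene stay as the last step left them, time stands still between calls to the robot, and variables do not carry over. Pictures are saved under pics/ and viewed, and the job is handed in when it is done.

```bash
ls; mkdir -p pics; cat > h.py <<'E'
import numpy as np, cv2
from rig import state, optics, r, regions_of, landmark_of
from scipy.spatial.transform import Rotation as R
def ray(cam,u,v):
    m=optics.camera_model(cam); f=210/np.tan(np.radians(m["fovy"])/2)
    x=(u-m["cx"])/f; y=(v-m["cy"])/f
    a,b=x,y
    for _ in range(20):
        k=1+m["k1"]*(a*a+b*b); a,b=x/k,y/k
    return np.array([a,b,1.0]),np.array(m["cam_to_world"])
def atdepth(cam,u,v,d):
    q,T=ray(cam,u,v); return T[:3,:3]@(q*d)+T[:3,3]
def atz(cam,u,v,z):
    q,T=ray(cam,u,v); w=T[:3,:3]@q; return T[:3,3]+w*(z-T[2,3])/w[2]
def proj(cam,p):
    m=optics.camera_model(cam); f=210/np.tan(np.radians(m["fovy"])/2)
    T=np.array(m["cam_to_world"]); c=T[:3,:3].T@(np.array(p)-T[:3,3]); a,b=c[0]/c[2],c[1]/c[2]
    k=1+m["k1"]*(a*a+b*b); return np.array([m["cx"]+f*a*k,m["cy"]+f*b*k])
E
python3 - <<'E'
from h import *
s=state(); print(s)
for c in("top","side"):
    p,d=optics.read_camera(c); cv2.imwrite(f"pics/{c}0.png",p); np.save(f"pics/{c}0.npy",d)
    m=optics.camera_model(c); print(c,m)
    for q in ["floor_start","stop","home","lip","pad","dowel","paddle","paddle_grip","paddle_face","tray","track"]:
        print(q,[(np.round(x["position"],1),round(x["confidence"],2)) for x in landmark_of(c,q)[:2]])
E
```

```text
pics
{'clock': 0.0, 'joint_pos': array([-1.26037507e+00,  1.31123238e-01,  1.48925642e+00, -2.83958423e-06,
        1.52297220e+00, -8.54073437e-02]), 'joint_vel': array([ 0.00021417,  0.00069401, -0.00020819,  0.00025636, -0.00060646,
        0.00072581]), 'joint_torque': array([-5.95449146e-04, -5.59851766e+01, -4.91752374e+01,  7.67821306e-02,
        3.58623604e-02, -1.20498098e-04]), 'tool_pos': array([ 0.23119727, -0.55309485,  0.22862262]), 'orientation': array([-0.40212776,  2.0059939 , -2.00242128]), 'wrist_force': array([ 0.08966663,  0.05189103, -0.30302252]), 'wrist_torque': array([-0.00135579,  0.00792114,  0.00366672]), 'grip_width': 1.002007354010308}
top {'fovy': 49.515529500160966, 'cx': 280.55888382813697, 'cy': 210.7235480990481, 'k1': -0.011550175598675468, 'cam_to_world': array([[ 0.00420745, -0.99573704,  0.09214147,  0.41440395],
       [-0.99994557, -0.00330962,  0.00989466, -0.0565537 ],
       [-0.00954753, -0.09217809, -0.99569676,  1.00097766],
       [ 0.        ,  0.        ,  0.        ,  1.        ]])}
floor_start [(array([298.9, 144.3]), 0.74)]
stop [
[... 824 characters left out ...]
903942e-01,
         6.20473071e-01],
       [-9.06845053e-04, -6.60320868e-01, -7.50983041e-01,
         8.67793847e-01],
       [ 0.00000000e+00,  0.00000000e+00,  0.00000000e+00,
         1.00000000e+00]])}
floor_start [(array([240.6, 194.8]), 0.82), (array([224.3, 223.3]), 0.55)]
stop [(array([200.6, 285.1]), 0.88), (array([212.6, 244. ]), 0.46)]
home [(array([206.5, 266.3]), 0.91)]
lip [(array([212.9, 244.7]), 0.92)]
pad [(array([201.6, 268. ]), 0.73)]
dowel [(array([223.4, 224.7]), 0.58)]
paddle [(array([308.1, 152.4]), 0.69)]
paddle_grip [(array([307.8, 142.7]), 0.97)]
paddle_face [(array([302.1, 164.9]), 0.9)]
tray [(array([304.4, 158.4]), 0.72)]
track [(array([218.2, 241.7]), 0.96)]
```

View pics/top0.png

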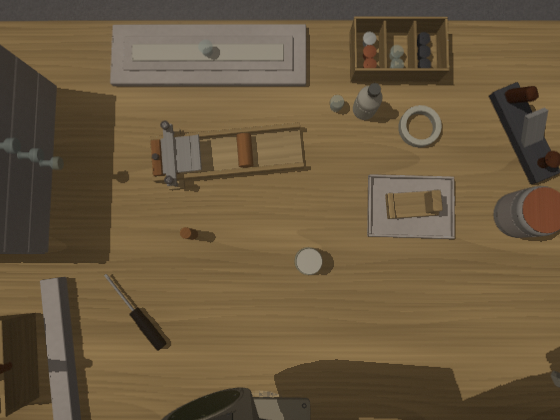

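View pics/side0.png

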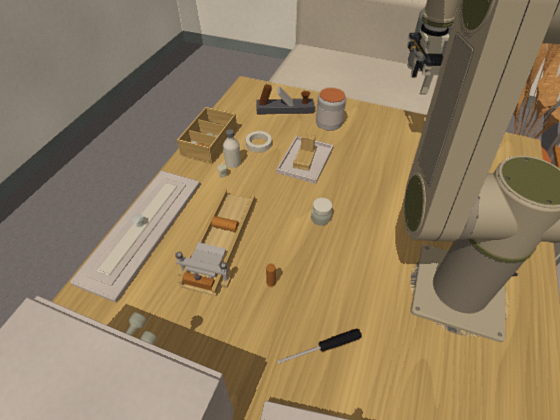

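```bash
python3 - <<'E'
from h import *
P=lambda *a:print(*[np.round(x,4) if not isinstance(x,str) else x for x in a])
L={"floor_start":(.012,(298.9,144.3),(240.6,194.8)),"stop":(.012,(159.1,160.7),(200.6,285.1)),"home":(.028,(177.3,155.6),(206.5,266.3)),"lip":(.048,(201.7,153.5),(212.9,244.7)),"dowel":(.028,(245.2,148.7),(223.4,224.7)),
"track":(0,(227.7,154.1),(218.2,241.7)),
"tray":(0,(410.7,203.4),(304.4,158.4)),"paddle":(.005,(427.9,204.1),(308.1,152.4)),"paddle_grip":(.049,(433.1,200.1),(307.8,142.7)),"paddle_face":(.017,(385.4,206.9),(302.1,164.9))}
for k,(z,t,s) in L.items(): P(k,atz("top",*t,z),atz("side",*s,z))
print(R.from_rotvec(state()['orientation']).as_matrix().round(3))
E
```

```text
floor_start [ 0.6535 -0.0867  0.012 ] [ 0.649  -0.0967  0.012 ]
stop [0.6161 0.2224 0.012 ] [0.6158 0.2235 0.012 ]
home [0.6242 0.1784 0.028 ] [0.6208 0.1769 0.028 ]
lip [0.6245 0.1215 0.048 ] [0.6274 0.1222 0.048 ]
dowel [0.6397 0.0306 0.028 ] [0.6399 0.0381 0.028 ]
track [0.6338 0.0722 0.    ] [0.6395 0.0786 0.    ]
tray [ 0.5242 -0.3338  0.    ] [ 0.5227 -0.3366 -0.    ]
paddle [ 0.5223 -0.3701  0.005 ] [ 0.5189 -0.3648  0.005 ]
paddle_grip [ 0.526  -0.3674  0.049 ] [ 0.5216 -0.3611  0.049 ]
paddle_face [ 0.5145 -0.2741  0.017 ] [ 0.5149 -0.285   0.017 ]
[[-0.923  0.     0.386]
 [-0.386 -0.    -0.923]
 [-0.    -1.     0.   ]]
```

The top view shows the track with the dowel at about (245,149), the hold-down at (170–200,155), and the paddle in its tray at (385–440,204) with its handle at the right end. I'll refine the poses with depth.

```bash
cat >> h.py <<'E'
def cloud(cam,d):
    v,u=np.mgrid[0:420,0:560]; m=optics.camera_model(cam); f=210/np.tan(np.radians(m["fovy"])/2)
    x=(u-m["cx"])/f; y=(v-m["cy"])/f; a,b=x,y
    for _ in range(20):
        k=1+m["k1"]*(a*a+b*b); a,b=x/k,y/k
    T=np.array(m["cam_to_world"]); c=np.stack([a*d,b*d,d],-1)
    w=c@T[:3,:3].T+T[:3,3]; w[d<=0]=np.nan; return w
E
python3 - <<'E'
from h import *
for c in("top","side"):
    W=cloud(c,np.load(f"pics/{c}0.npy")); X,Y,Z=W[...,0],W[...,1],W[...,2]
    p0=cv2.imread(f"pics/{c}0.png")
    # table height check
    q=(abs(X-.45)<.03)&(abs(Y+.05)<.05); print(c,"table z",np.nanmedian(Z[q]))
    q=(abs(X-.64)<.08)&(Y>-.11)&(Y<.24); 
    print(np.histogram(Z[q],bins=np.arange(-.006,.09,.004)))
    # rails
    s=q&(Z>.027)&(Z<.037)&(Y<.11)
    pts=W[s][:,:2]; 
    # board edge/center per y slice, all Z>.006
    for y0 in np.arange(-.1,.12,.02):
        t=q&(Z>.024)&(Z<.040)&(abs(Y-y0)<.006); xs=np.sort(X[t]); 
        if len(xs): print(round(y0,2),len(xs),xs.min().round(4),xs.max().round(4),np.round([xs[xs<xs.mean()].mean(),xs[xs>xs.mean()].mean()],4))
    print("minY",np.nanmin(Y[q&(Z>.008)&(Z<.016)]))
    # paddle
    t=(abs(X-.52)<.08)&(abs(Y+.335)<.12); h=t&(Z>.060)&(Z<.085); print("handle top",h.sum(),np.nanmean(W[h],0),np.nanmin(W[h],0),np.nanmax(W[h],0))
    if h.sum()>10:
        print(cv2.minAreaRect((W[h][:,:2]*1000).astype(np.float32)))
    h=t&(Z>.013)&(Z<.085)
    h2=t&(Z>.016)&(Z<.035)&(abs(X-.52)<.04)&(Y<-.25)&(Y>-.40)
    print("sole",cv2.minAreaRect((W[h2][:,:2]*1000).astype(np.float32)))
    h=t&(Z>.010)&(Z<.03); print("tray",cv2.minAreaRect((W[h][:,:2]*1000).astype(np.float32)))
E
```

```text
top table z 0.0007558209748930178
(array([ 230, 2510,  982,  223, 2082,  892,  121,   80,  205,  899,  368,
        276,  408,  688,  432,  392,   44,    3,    9,    3,   40,   75,
          2]), array([-0.006, -0.002,  0.002,  0.006,  0.01 ,  0.014,  0.018,  0.022,
        0.026,  0.03 ,  0.034,  0.038,  0.042,  0.046,  0.05 ,  0.054,
        0.058,  0.062,  0.066,  0.07 ,  0.074,  0.078,  0.082,  0.086]))
-0.1 5 0.6014 0.6094 [0.6034 0.6086]
-0.08 50 0.5986 0.6961 [0.6033 0.6915]
-0.06 53 0.5972 0.6965 [0.6013 0.6898]
-0.04 64 0.5951 0.6945 [0.5997 0.6876]
-0.02 60 0.5928 0.6921 [0.5979 0.6862]
0.0 58 0.591 0.6893 [0.5961 0.6841]
0.02 148 0.5896 0.6871 [0.6085 0.6645]
0.04 103 0.5868 0.6853 [0.6028 0.6659]
0.06 56 0.5852 0.6823 [0.5895 0.6777]
0.08 55 0.5825 0.6829 [0.5874 0.6762]
0.1 60 0.5812 0.6803 [0.5858 0.674 ]
minY -0.09583928254289653
handle top 242 [ 0.52288119 -0.36505007  0.07241147] [ 0.50142139 -0.37890814  0.06024349] [ 0.54430237 -0.35603653  0.07766339]
((523.5752563476562, -366.458984375), (43.56272888183594, 21.3037166595459), 6.951895713806152)
sole ((521.1381835
[... 873 characters left out ...]
4 65 0.5872 0.6861 [0.6032 0.6611]
0.06 26 0.586 0.6824 [0.5898 0.6774]
0.08 31 0.5827 0.681 [0.5871 0.6758]
0.1 31 0.5813 0.6795 [0.5856 0.6742]
minY -0.09204816484154443
handle top 89 [ 0.52247483 -0.35998587  0.070421  ] [ 0.50042105 -0.37470349  0.06085985] [ 0.54457239 -0.35121091  0.07747046]
((522.8287963867188, -363.0455322265625), (44.10721206665039, 22.672061920166016), 2.7821695804595947)
sole ((520.3012084960938, -326.9769287109375), (53.57090759277344, 111.75829315185547), 4.09871768951416)
tray ((516.966064453125, -326.97882080078125), (190.74061584472656, 136.2489471435547), 88.38257598876953)<stdin>:15: RuntimeWarning: Mean of empty slice.
  ret = ret.dtype.type(ret / rcount)
```

```bash
cat >> h.py <<'E'
def shift(x,y,z,head=None,base=None):
    """rows values to bring TCP to world x,y,z; head = heading deg toward which -tool z points, measured from +y to -x"""
    s=state(); M=R.from_rotvec(s['orientation']).as_matrix(); d=M.T@(np.array([x,y,z])-s['tool_pos'])
    z=M[:,2]; cur=np.degrees(np.arctan2(z[1],z[0])); out=dict(dx=round(d[0]*1000,1),dy=round(d[1]*1000,1),dz=round(d[2]*1000,1))
    if head is not None:
        out['yaw']=round(-(((head-90)-cur+180)%360-180),2)
    return out
E
python3 - <<'E'
from h import *
W=cloud("top",np.load("pics/top0.npy"));X,Y,Z=W[...,0],W[...,1],W[...,2]
for n,(u0,u1,v0,v1) in dict(can=(495,559,185,240),plane=(490,559,80,180),glue=(353,385,82,120),tape=(398,445,105,148)).items():
    w=W[v0:v1,u0:u1].reshape(-1,3); w=w[w[:,2]>.02]; print(n,np.nanmin(w,0).round(3),np.nanmax(w,0).round(3))
print(shift(.5232,-.3637,.12,4.1))
E
```

```text
can [ 0.45  -0.592  0.02 ] [ 0.55  -0.509  0.126]
plane [ 0.574 -0.645  0.02 ] [ 0.791 -0.511  0.112]
glue [ 0.711 -0.254  0.02 ] [ 0.763 -0.205  0.136]
tape [ 0.65  -0.397  0.02 ] [ 0.74  -0.308  0.03 ]
{'dx': np.float64(-342.5), 'dy': np.float64(109.7), 'dz': np.float64(-62.7), 'yaw': np.float64(18.58)}
```

```bash
python3 -m crank '[{"dx":-0.02,"dy":0,"dz":-0.004,"yaw":1},{"dx":-0.055,"dy":0,"dz":-0.01,"yaw":4},{"dx":-0.095,"dy":0,"dz":-0.017,"yaw":7},{"dx":-0.135,"dy":0.01,"dz":-0.025,"yaw":10},{"dx":-0.175,"dy":0.02,"dz":-0.032,"yaw":13},{"dx":-0.215,"dy":0.035,"dz":-0.04,"yaw":16},{"dx":-0.255,"dy":0.055,"dz":-0.047,"yaw":18.6},{"dx":-0.29,"dy":0.075,"dz":-0.053,"yaw":18.6},{"dx":-0.32,"dy":0.095,"dz":-0.058,"yaw":18.6},{"dx":-0.336,"dy":0.105,"dz":-0.062,"yaw":18.6},{"dx":-0.3425,"dy":0.11,"dz":-0.0627,"yaw":18.6},{"dx":-0.3425,"dy":0.11,"dz":-0.0627,"yaw":18.6},{"dx":-0.3425,"dy":0.11,"dz":-0.0627,"yaw":18.6}]' 0.4
python3 - <<'E'
from h import *
print(shift(.5232,-.3637,.042,4.1))
for c in("top","side"):
    p,d=optics.read_camera(c); cv2.imwrite(f"pics/{c}1.png",cv2.resize(p[100:260,300:520] if c=="top" else p[60:240,220:420],None,fx=3,fy=3)); np.save(f"pics/{c}1.npy",d)
E
```

```text
clock: 2.28
tool_pos: [0.5229, -0.3644, 0.1201]
orientation: [-0.078, 2.185, -2.186]
wrist_force: [0.3, -0.8, -0.4]
grip_width: 0.602
{'dx': np.float64(-0.4), 'dy': np.float64(78.1), 'dz': np.float64(-0.7), 'yaw': np.float64(-0.01)}
```

View pics/side1.png

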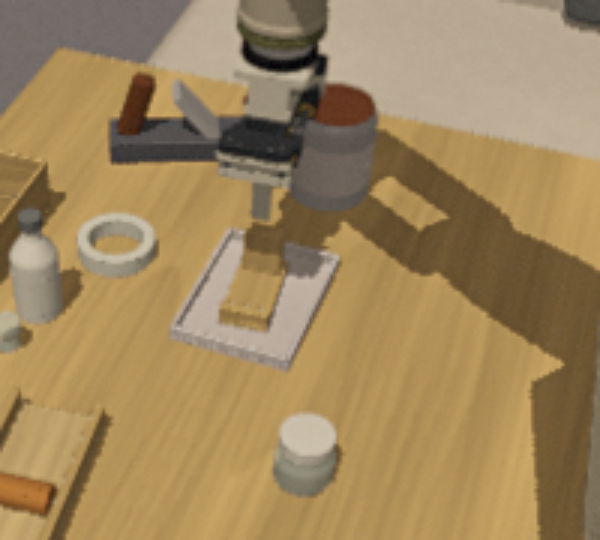

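View pics/top1.png

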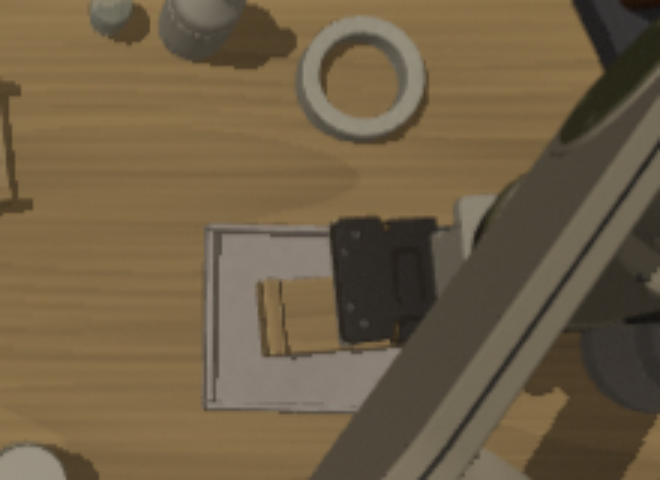

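The gripper is above the handle, in line with the push block, with clear space all round. Descending to grasp.

```bash
python3 -m crank '[{"dx":0,"dy":0.025,"dz":-0.0007},{"dx":0,"dy":0.055,"dz":-0.0007},{"dx":0,"dy":0.071,"dz":-0.0007},{"dx":0,"dy":0.078,"dz":-0.0007},{"dx":0,"dy":0.078,"dz":-0.0007}]' && python3 -m crank '[{"dx":0},{"dx":0},{"dx":0},{"dx":0},{"dx":0},{"dx":0},{"dx":0}]' 1.0
```

```text
validation failed for argument at $[0]...
```

```bash
python3 -m crank '[{"dx":0,"dy":0.025,"dz":-0.0007,"yaw":0},{"dx":0,"dy":0.055,"dz":-0.0007,"yaw":0},{"dx":0,"dy":0.071,"dz":-0.0007,"yaw":0},{"dx":0,"dy":0.078,"dz":-0.0007,"yaw":0},{"dx":0,"dy":0.078,"dz":-0.0007,"yaw":0}]' && python3 -m crank '[{"dx":0,"dy":0,"dz":0,"yaw":0},{"dx":0,"dy":0,"dz":0,"yaw":0},{"dx":0,"dy":0,"dz":0,"yaw":0},{"dx":0,"dy":0,"dz":0,"yaw":0},{"dx":0,"dy":0,"dz":0,"yaw":0},{"dx":0,"dy":0,"dz":0,"yaw":0},{"dx":0,"dy":0,"dz":0,"yaw":0}]' 1.0
```

```text
clock: 2.8
tool_pos: [0.5215, -0.3634, 0.0405]
orientation: [-0.078, 2.188, -2.185]
wrist_force: [-0.0, -0.0, 0.0]
grip_width: 0.6
clock: 3.38
tool_pos: [0.5236, -0.3635, 0.0425]
orientation: [-0.077, 2.183, -2.186]
wrist_force: [-0.2, -1.6, 2.6]
grip_width: 0.211
```

```bash
python3 -m crank '[{"dx":0,"dy":-0.006,"dz":0,"yaw":0},{"dx":0,"dy":-0.02,"dz":0,"yaw":0},{"dx":0,"dy":-0.045,"dz":0,"yaw":0},{"dx":0,"dy":-0.075,"dz":0,"yaw":0},{"dx":0,"dy":-0.1,"dz":0,"yaw":0},{"dx":0,"dy":-0.11,"dz":0,"yaw":0},{"dx":0,"dy":-0.11,"dz":0,"yaw":0},{"dx":0,"dy":-0.11,"dz":0,"yaw":0}]'
python3 - <<'E'
from h import *
print(shift(.6497,-.0992,.12,5.55), state()['wrist_force'])
for c in("top","side"):
    p,d=optics.read_camera(c); cv2.imwrite(f"pics/{c}2.png",cv2.resize(p[100:260,300:520] if c=="top" else p[60:240,220:420],None,fx=3,fy=3)); np.save(f"pics/{c}2.npy",d)
E
```

```text
clock: 4.05
tool_pos: [0.5233, -0.363, 0.1517]
orientation: [-0.077, 2.184, -2.185]
wrist_force: [-0.1, -0.5, -2.0]
grip_width: 0.215
{'dx': np.float64(-144.9), 'dy': np.float64(31.7), 'dz': np.float64(-254.2), 'yaw': np.float64(-1.47)} [-0.11744267 -0.46918528 -1.99659211]
```

View pics/side2.png

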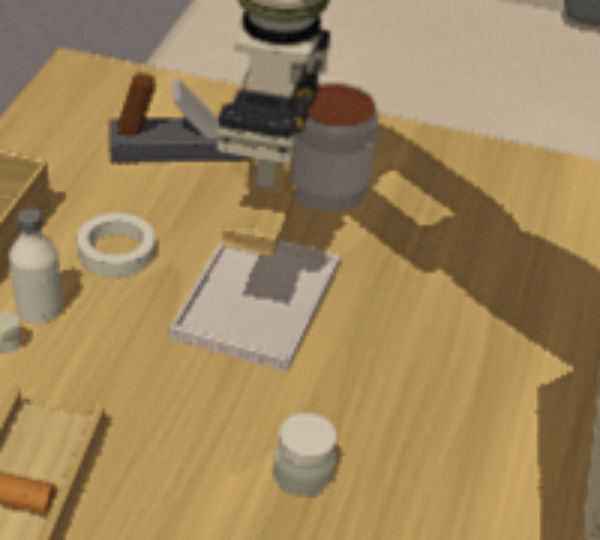

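The push block is lifted and level, held by its handle. Carrying it to the track's open end.

```bash
python3 -m crank '[{"dx":-0.005,"dy":0,"dz":-0.009,"yaw":0},{"dx":-0.016,"dy":0,"dz":-0.028,"yaw":0},{"dx":-0.032,"dy":0,"dz":-0.057,"yaw":0},{"dx":-0.05,"dy":0,"dz":-0.088,"yaw":0},{"dx":-0.068,"dy":0,"dz":-0.12,"yaw":-0.5},{"dx":-0.086,"dy":0,"dz":-0.152,"yaw":-1},{"dx":-0.104,"dy":0,"dz":-0.184,"yaw":-1.47},{"dx":-0.121,"dy":0,"dz":-0.213,"yaw":-1.47},{"dx":-0.135,"dy":0.008,"dz":-0.237,"yaw":-1.47},{"dx":-0.142,"dy":0.02,"dz":-0.249,"yaw":-1.47},{"dx":-0.145,"dy":0.03,"dz":-0.2542,"yaw":-1.47},{"dx":-0.145,"dy":0.03,"dz":-0.2542,"yaw":-1.47},{"dx":-0.145,"dy":0.03,"dz":-0.2542,"yaw":-1.47}]'
python3 - <<'E'
from h import *
print(shift(.6497,-.0992,.053,5.55), state()['wrist_force'])
for c in("top","side"):
    p,d=optics.read_camera(c); cv2.imwrite(f"pics/{c}3.png",cv2.resize(p[60:260,120:400] if c=="top" else p[130:310,140:340],None,fx=2.8,fy=2.8)); np.save(f"pics/{c}3.npy",d)
    W=cloud(c,d); t=np.array([-.0968,.9953]); n=np.array([.9953,.0968])
    D=W[...,:2]-np.array([.6328,.075]); a=D@t; b=D@n; Z=W[...,2]
    q=(abs(b)<.034)&(a>-.08)&(a<.03)&(Z>.035)&(Z<.05); print(c,"dowel a",np.nanmedian(a[q]),np.nanmin(b[q]),np.nanmax(b[q]),q.sum())
    q=(abs(b)<.06)&(a>-.22)&(a<-.05)&(Z>.078)&(Z<.13); print("paddle a",np.nanmin(a[q]),np.nanmax(a[q]),"b",np.nanmin(b[q]),np.nanmax(b[q]),"zmax front",np.nanmax(Z[q&(a>-.1)]))
E
```

```text
clock: 5.23
tool_pos: [0.6479, -0.0995, 0.1192]
orientation: [-0.11, 2.175, -2.173]
wrist_force: [-0.3, 0.1, -1.8]
grip_width: 0.215
{'dx': np.float64(-2.1), 'dy': np.float64(66.2), 'dz': np.float64(-0.0), 'yaw': np.float64(-0.0)} [-0.27683183  0.1270035  -1.8412309 ]
  return np.nanmean(a, axis, out=out, keepdims=keepdims)
Traceback (most recent call last):
ValueError: zero-size array to reduction operation fmin which has no identity
```

View pics/top3.png

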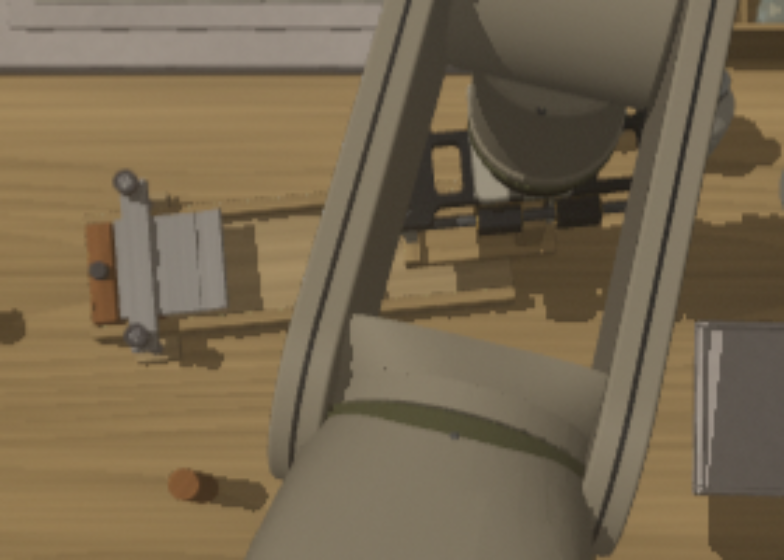

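The top view is mostly blocked by the arm, so I'll use the side camera.

```bash
cat >> h.py <<'E'
def side(name,zlo=None):
    c="side"; p,d=optics.read_camera(c); cv2.imwrite(f"pics/{name}.png",cv2.resize(p[150:310,150:330],None,fx=3.3,fy=3.3,interpolation=cv2.INTER_CUBIC))
    W=cloud(c,d); t=np.array([-.0968,.9953]); n=np.array([.9953,.0968])
    D=W[...,:2]-np.array([.6328,.075]); return p,W,D@t,D@n,W[...,2]
E
python3 - <<'E'
from h import *
p,W,a,b,Z=side("s3")
red=(p[...,2].astype(int)-p[...,0]>75)&(Z>.03)&(Z<.05)&(abs(b)<.034)&(a<.05)&(a>-.1)
if red.sum(): print("dowel",red.sum(),a[red].min(),a[red].max(),np.median(a[red]),b[red].min(),b[red].max())
q=(abs(b)<.06)&(a>-.22)&(a<-.05)&(Z>.06)&(Z<.13)
if q.sum(): print("paddle/finger a",a[q].min(),a[q].max(),"b",b[q].min(),b[q].max())
f=q&(a>a[q].max()-.02); print("front z",Z[f].min(),Z[f].max(),"b",b[f].min(),b[f].max(), f.sum())
E
```

```text
dowel 237 -0.05587785378254613 -0.023377647533847943 -0.03326719120515559 -0.033992115485245306 0.033941760263573255
paddle/finger a -0.19477891551670015 -0.0823883170312898 b -0.028560393971777235 0.02621286924821774
front z 0.08339196520891479 0.11024653234366544 b -0.02843918298919935 0.02613243236860765 178
```

View pics/s3.png

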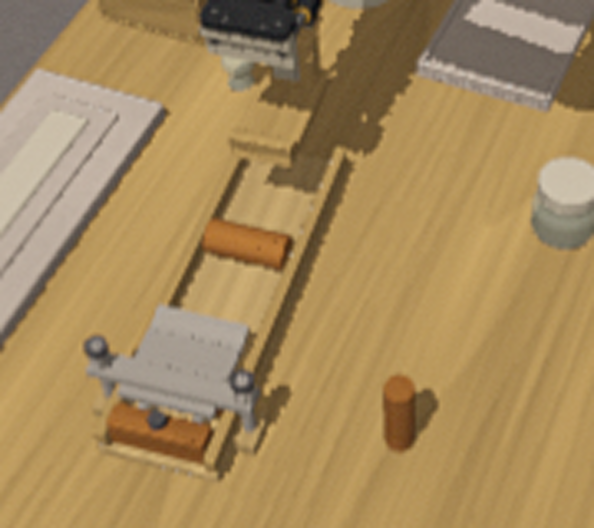

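The push block is centred over the channel, with about 26 mm between its face and the dowel. Lowering it.

```bash
python3 -m crank '[{"dx":-0.001,"dy":0.01,"dz":0,"yaw":0},{"dx":-0.0015,"dy":0.03,"dz":0,"yaw":0},{"dx":-0.0015,"dy":0.05,"dz":0,"yaw":0},{"dx":-0.0015,"dy":0.061,"dz":0,"yaw":0},{"dx":-0.0015,"dy":0.066,"dz":0,"yaw":0},{"dx":-0.0015,"dy":0.066,"dz":0,"yaw":0},{"dx":-0.0015,"dy":0.066,"dz":0,"yaw":0},{"dx":-0.0015,"dy":0.066,"dz":0,"yaw":0}]'
python3 - <<'E'
from h import *
s=state();print(s['tool_pos'],s['wrist_force'])
p,W,a,b,Z=side("s4")
q=(abs(b)<.06)&(a>-.14)&(a<-.065)&(Z>.02)&(Z<.13)
q=(abs(b)<.034)&(a>-.1)&(a<-.06)&(Z>.035)
if q.sum(): print("lip a",a[q].min(),a[q].max(),"b",b[q].min(),b[q].max(),"z",np.median(Z[q]),Z[q].max())
E
```

```text
clock: 6.0
tool_pos: [0.6522, -0.0994, 0.0572]
orientation: [-0.102, 2.17, -2.172]
wrist_force: [-0.4, -0.1, -1.4]
grip_width: 0.212
[ 0.65224665 -0.09942559  0.0572348 ] [-0.37721374 -0.10923984 -1.37695634]
lip a -0.09997620017993752 -0.0787971153184272 b -0.03388185772590312 0.033442254681618086 z 0.17297794357223117 0.49438951554214333
```

View pics/s4.png

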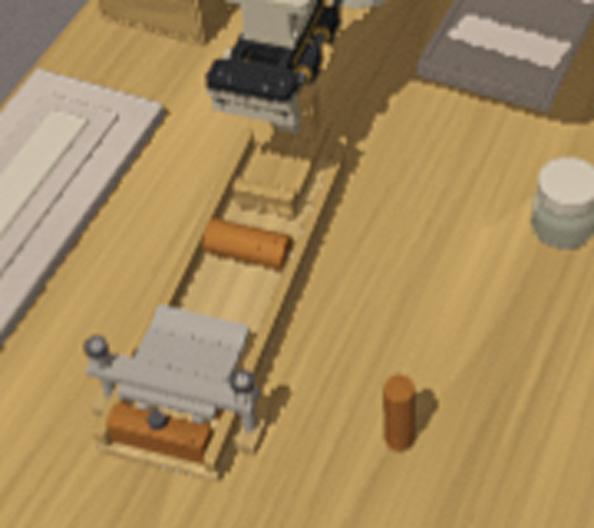

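```bash
python3 - <<'E'
from h import *
P=[];F=[]
for i in range(8):
    p,W,a,b,Z=side("s4"); s=state(); P.append(s['tool_pos']);F.append(s['wrist_force'])
print(np.array(P).round(4)); print(np.mean(P,0),np.mean(F,0))
for lo,hi in((-.085,-.074),(-.1,-.087)):
    q=(abs(b)<.02)&(a>lo)&(a<hi); print(np.percentile(Z[q],[5,50,80,95]).round(4))
for lo,hi in((-.165,-.1),):
    q=(abs(b)<.02)&(a>-.165)&(a<-.05)&(Z>.014)&(Z<.06);
    for k in np.arange(-.15,-.05,.006):
        w=q&(abs(a-k)<.003); print(round(k,3), w.sum(), np.median(Z[w]).round(4) if w.sum() else '')
E
```

```text
[[ 0.6523 -0.0993  0.0572]
 [ 0.6521 -0.0992  0.057 ]
 [ 0.6519 -0.0991  0.0568]
 [ 0.6517 -0.0991  0.0565]
 [ 0.6516 -0.099   0.0563]
 [ 0.6514 -0.099   0.0561]
 [ 0.6513 -0.099   0.0559]
 [ 0.6512 -0.099   0.0558]]
[ 0.65170869 -0.09907931  0.05646106] [-0.04941021  0.12562764 -1.55249456]
[0.0114 0.1545 0.1684 0.1728]
[0.0412 0.1701 0.4177 0.4742]
-0.15 26 0.0338
-0.144 20 0.0333
-0.138 21 0.0331
-0.132 20 0.034
-0.126 23 0.0335
-0.12 20 0.0336
-0.114 23 0.033
-0.108 19 0.0328
-0.102 4 0.0339
-0.096 10 0.0431
-0.09 24 0.0429
-0.084 82 0.0321
-0.078 10 0.0147
-0.072 2 0.0162
-0.066 0 
-0.06 0 
-0.054 2 0.0408
```

```bash
python3 -m crank '[{"dx":0,"dy":0,"dz":-0.002,"yaw":0},{"dx":0,"dy":0,"dz":-0.006,"yaw":0},{"dx":0,"dy":0,"dz":-0.010,"yaw":0},{"dx":0,"dy":0,"dz":-0.014,"yaw":0},{"dx":0,"dy":0,"dz":-0.017,"yaw":0},{"dx":0,"dy":0,"dz":-0.018,"yaw":0},{"dx":0,"dy":0,"dz":-0.018,"yaw":0},{"dx":0,"dy":0,"dz":-0.018,"yaw":0},{"dx":0,"dy":0,"dz":-0.018,"yaw":0},{"dx":0,"dy":0,"dz":-0.018,"yaw":0}]'
cat >> h.py <<'E'
def meas(name):
    p,W,a,b,Z=side(name); s=state()
    d=s['tool_pos'][:2]-np.array([.6328,.075]); print("t",round(s['clock'],2),"tcp a,b,z",(d@[-.0968,.9953]).round(4),(d@[.9953,.0968]).round(4),s['tool_pos'][2].round(4),"Ft",(s['wrist_force'][:2]@[-.0968,.9953]).round(2),"F",s['wrist_force'].round(2), "off", shift(*s['tool_pos'],5.55)['yaw'])
    at=(d@[-.0968,.9953])
    q=(abs(b)<.018)&(a>at+.03)&(a<at+.07)&(Z<.06); print("sole under",np.median(Z[q]).round(4)-.014)
    q=(abs(b)<.018)&(a>at+.078)&(a<at+.088)&(Z<.06); print("lip under",np.median(Z[q]).round(4)-.024)
    red=(p[...,2].astype(int)-p[...,0]>75)&(Z>.03)&(Z<.05)&(abs(b)<.034)&(a<.08)&(a>-.1)
    if red.sum(): print("dowel",red.sum(),np.percentile(a[red],[2,50,98]).round(4),b[red].min().round(4),b[red].max().round(4))
E
python3 -c "
from h import *
meas('s5')"
```

```text
clock: 7.28
tool_pos: [0.6495, -0.0813, 0.0556]
orientation: [-0.105, 2.172, -2.172]
wrist_force: [-0.2, -0.1, -1.9]
grip_width: 0.215
t 7.33 tcp a,b,z -0.1571 0.0015 0.0557 Ft -0.22 F [ 0.51 -0.17 -2.13] off -0.01
sole under 0.018500000000000003
lip under 0.018299999999999997
dowel 383 [-0.0983 -0.0435 -0.0254] -0.0337 0.0338
```

```bash
python3 -m crank '[{"dx":0,"dy":0.001,"dz":-0.001,"yaw":0},{"dx":0,"dy":0.002,"dz":-0.002,"yaw":0},{"dx":0,"dy":0.003,"dz":-0.004,"yaw":0},{"dx":0,"dy":0.003,"dz":-0.006,"yaw":0},{"dx":0,"dy":0.003,"dz":-0.007,"yaw":0},{"dx":0,"dy":0.003,"dz":-0.008,"yaw":0},{"dx":0,"dy":0.003,"dz":-0.009,"yaw":0},{"dx":0,"dy":0.003,"dz":-0.010,"yaw":0},{"dx":0,"dy":0.003,"dz":-0.011,"yaw":0},{"dx":0,"dy":0.003,"dz":-0.012,"yaw":0},{"dx":0,"dy":0.003,"dz":-0.013,"yaw":0},{"dx":0,"dy":0.003,"dz":-0.014,"yaw":0},{"dx":0,"dy":0.003,"dz":-0.016,"yaw":0},{"dx":0,"dy":0.003,"dz":-0.018,"yaw":0},{"dx":0,"dy":0.003,"dz":-0.020,"yaw":0},{"dx":0,"dy":0.003,"dz":-0.022,"yaw":0},{"dx":0,"dy":0.003,"dz":-0.024,"yaw":0},{"dx":0,"dy":0.003,"dz":-0.026,"yaw":0},{"dx":0,"dy":0.003,"dz":-0.028,"yaw":0},{"dx":0,"dy":0.003,"dz":-0.030,"yaw":0}]'
python3 -c "
from h import *
meas('s6')"
```

```text
clock: 9.0
tool_pos: [0.6466, -0.051, 0.0526]
orientation: [-0.105, 2.172, -2.172]
wrist_force: [0.1, -0.2, -1.9]
grip_width: 0.217
t 9.05 tcp a,b,z -0.1263 0.0015 0.0526 Ft 0.14 F [ 0.33  0.17 -2.27] off 0.01
sole under 0.0157
lip under 0.015899999999999997
dowel 414 [-0.087  -0.0236 -0.004 ] -0.034 0.0337
```

View pics/s6.png

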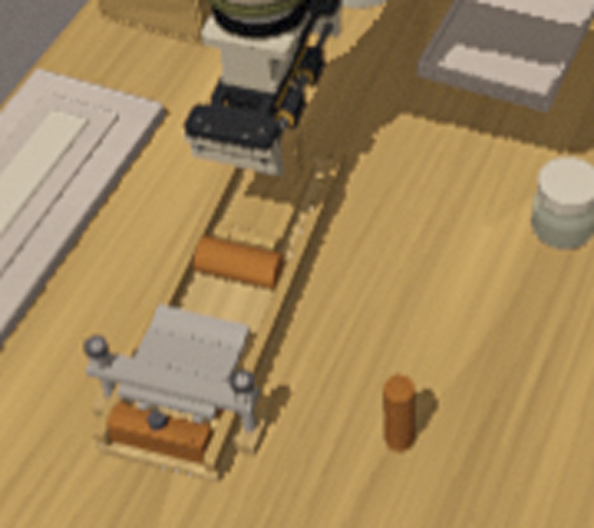

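The dowel is rolling ahead of the block, square in the channel, and the sole is about 3.5 mm above the floor. Continuing.

```bash
python3 -m crank '[{"dx":0,"dy":0,"dz":-0.002,"yaw":0},{"dx":0,"dy":0.0005,"dz":-0.004,"yaw":0},{"dx":0,"dy":0.0005,"dz":-0.0065,"yaw":0},{"dx":0,"dy":0.0005,"dz":-0.009,"yaw":0},{"dx":0,"dy":0.0005,"dz":-0.0115,"yaw":0},{"dx":0,"dy":0.0005,"dz":-0.014,"yaw":0},{"dx":0,"dy":0.0005,"dz":-0.0165,"yaw":0},{"dx":0,"dy":0.0005,"dz":-0.019,"yaw":0},{"dx":0,"dy":0.0005,"dz":-0.0215,"yaw":0},{"dx":0,"dy":0.0005,"dz":-0.024,"yaw":0},{"dx":0,"dy":0.0005,"dz":-0.0265,"yaw":0},{"dx":0,"dy":0.0005,"dz":-0.029,"yaw":0},{"dx":0,"dy":0.0005,"dz":-0.0315,"yaw":0},{"dx":0,"dy":0.0005,"dz":-0.034,"yaw":0},{"dx":0,"dy":0.0005,"dz":-0.0365,"yaw":0},{"dx":0,"dy":0.0005,"dz":-0.039,"yaw":0},{"dx":0,"dy":0.0005,"dz":-0.041,"yaw":0},{"dx":0,"dy":0.0005,"dz":-0.043,"yaw":0},{"dx":0,"dy":0.0005,"dz":-0.045,"yaw":0},{"dx":0,"dy":0.0005,"dz":-0.047,"yaw":0}]'
python3 -c "
from h import *
meas('s7')"
```

```text
clock: 10.72
tool_pos: [0.642, -0.0043, 0.0521]
orientation: [-0.105, 2.172, -2.172]
wrist_force: [-0.3, -0.2, -0.5]
grip_width: 0.215
t 10.77 tcp a,b,z -0.0794 0.0015 0.0521 Ft 0.69 F [ 0.07  0.7  -1.44] off 0.01
sole under 0.0151
lip under 0.0148
dowel 360 [-0.0397  0.0223  0.0405] -0.0337 0.0331
```

View pics/s7.png

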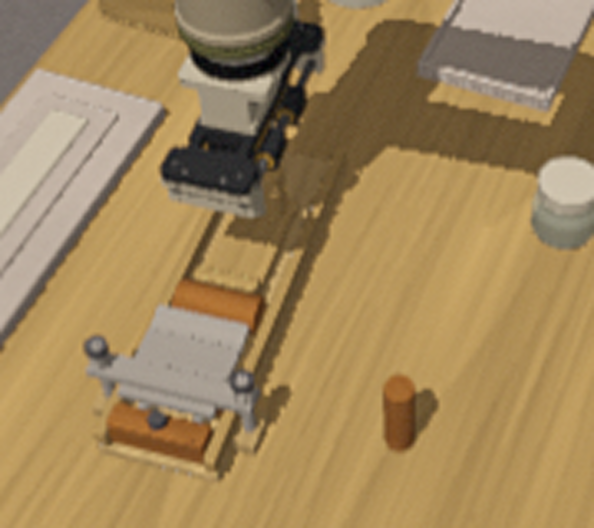

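```bash
python3 -m crank '[{"dx":0,"dy":0,"dz":-0.002,"yaw":0},{"dx":0,"dy":0,"dz":-0.004,"yaw":0},{"dx":0,"dy":0,"dz":-0.006,"yaw":0},{"dx":0,"dy":0,"dz":-0.008,"yaw":0},{"dx":0,"dy":0,"dz":-0.010,"yaw":0},{"dx":0,"dy":0,"dz":-0.012,"yaw":0},{"dx":0,"dy":0,"dz":-0.014,"yaw":0},{"dx":0,"dy":0,"dz":-0.016,"yaw":0},{"dx":0,"dy":0,"dz":-0.018,"yaw":0},{"dx":0,"dy":0,"dz":-0.0195,"yaw":0},{"dx":0,"dy":0,"dz":-0.021,"yaw":0},{"dx":0,"dy":0,"dz":-0.0225,"yaw":0},{"dx":0,"dy":0,"dz":-0.024,"yaw":0},{"dx":0,"dy":0,"dz":-0.0255,"yaw":0},{"dx":0,"dy":0,"dz":-0.027,"yaw":0},{"dx":0,"dy":0,"dz":-0.0285,"yaw":0},{"dx":0,"dy":0,"dz":-0.030,"yaw":0},{"dx":0,"dy":0,"dz":-0.0315,"yaw":0},{"dx":0,"dy":0,"dz":-0.033,"yaw":0},{"dx":0,"dy":0,"dz":-0.0345,"yaw":0}]'
python3 -c "
from h import *
meas('s8')"
```

```text
clock: 12.43
tool_pos: [0.6387, 0.03, 0.0522]
orientation: [-0.105, 2.172, -2.172]
wrist_force: [0.5, 0.3, -1.2]
grip_width: 0.217
t 12.48 tcp a,b,z -0.045 0.0015 0.0521 Ft -0.38 F [-0.58 -0.44 -1.29] off 0.01
sole under 0.0152
lip under 0.015100000000000002
dowel 128 [-0.0096  0.0232  0.0416] -0.0238 0.0293
```

View pics/s8.png

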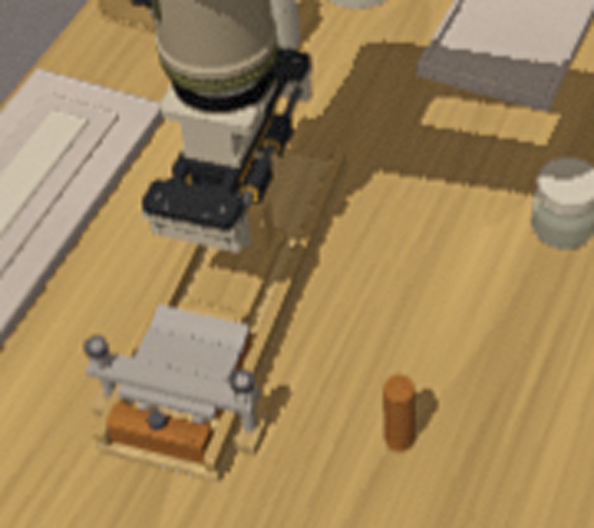

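The dowel is under the lead-in lip. Slower from here, watching the force.

```bash
python3 -m crank '[{"dx":0,"dy":0,"dz":-0.001,"yaw":0},{"dx":0,"dy":0,"dz":-0.002,"yaw":0},{"dx":0,"dy":0,"dz":-0.003,"yaw":0},{"dx":0,"dy":0,"dz":-0.004,"yaw":0},{"dx":0,"dy":0,"dz":-0.005,"yaw":0},{"dx":0,"dy":0,"dz":-0.006,"yaw":0},{"dx":0,"dy":0,"dz":-0.007,"yaw":0},{"dx":0,"dy":0,"dz":-0.008,"yaw":0},{"dx":0,"dy":0,"dz":-0.009,"yaw":0},{"dx":0,"dy":0,"dz":-0.010,"yaw":0}]'
python3 -m crank '[{"dx":0,"dy":0,"dz":-0.001,"yaw":0},{"dx":0,"dy":0,"dz":-0.002,"yaw":0},{"dx":0,"dy":0,"dz":-0.003,"yaw":0},{"dx":0,"dy":0,"dz":-0.004,"yaw":0},{"dx":0,"dy":0,"dz":-0.005,"yaw":0},{"dx":0,"dy":0,"dz":-0.006,"yaw":0}]'
python3 -c "
from h import *
meas('s9')"
```

```text
clock: 13.32
tool_pos: [0.6377, 0.0398, 0.0522]
orientation: [-0.105, 2.172, -2.172]
wrist_force: [1.7, -3.2, -2.7]
grip_width: 0.213
clock: 13.82
tool_pos: [0.6371, 0.046, 0.0521]
orientation: [-0.105, 2.172, -2.172]
wrist_force: [-0.3, -3.7, -2.5]
grip_width: 0.213
t 13.87 tcp a,b,z -0.0291 0.0015 0.0521 Ft -2.94 F [ 0.62 -2.9  -1.15] off 0.0
sole under 0.0151
lip under 0.029900000000000003
dowel 49 [0.0058 0.0206 0.0345] -0.0244 0.0277
```

```bash
python3 -m crank '[{"dx":0,"dy":0,"dz":-0.001,"yaw":0},{"dx":0,"dy":0,"dz":-0.002,"yaw":0},{"dx":0,"dy":0,"dz":-0.003,"yaw":0},{"dx":0,"dy":0,"dz":-0.004,"yaw":0},{"dx":0,"dy":0,"dz":-0.005,"yaw":0}]'
python3 -m crank '[{"dx":0,"dy":0,"dz":-0.0005,"yaw":0},{"dx":0,"dy":0,"dz":-0.001,"yaw":0},{"dx":0,"dy":0,"dz":-0.0015,"yaw":0},{"dx":0,"dy":0,"dz":-0.002,"yaw":0}]'
```

```text
clock: 14.28
tool_pos: [0.6366, 0.0509, 0.0521]
orientation: [-0.105, 2.172, -2.172]
wrist_force: [0.3, -2.5, -1.3]
grip_width: 0.21
clock: 14.62
tool_pos: [0.6365, 0.0528, 0.0522]
orientation: [-0.105, 2.172, -2.172]
wrist_force: [0.6, -2.9, -1.8]
grip_width: 0.217
```

```bash
python3 -m crank '[{"dx":0,"dy":0,"dz":-0.0005,"yaw":0},{"dx":0,"dy":0,"dz":-0.001,"yaw":0},{"dx":0,"dy":0,"dz":-0.0015,"yaw":0}]'
```

```text
clock: 14.87
tool_pos: [0.6363, 0.0543, 0.0521]
orientation: [-0.105, 2.172, -2.172]
wrist_force: [-0.5, -2.7, 0.1]
grip_width: 0.21
```

```bash
python3 -m crank '[{"dx":0,"dy":0,"dz":-0.0005,"yaw":0},{"dx":0,"dy":0,"dz":-0.001,"yaw":0},{"dx":0,"dy":0,"dz":-0.0015,"yaw":0}]'
```

```text
clock: 15.12
tool_pos: [0.6362, 0.0558, 0.0521]
orientation: [-0.105, 2.172, -2.172]
wrist_force: [0.1, -3.1, -1.3]
grip_width: 0.213
```

```bash
python3 -m crank '[{"dx":0,"dy":0,"dz":-0.0005,"yaw":0},{"dx":0,"dy":0,"dz":-0.001,"yaw":0},{"dx":0,"dy":0,"dz":-0.0015,"yaw":0}]'
```

```text
clock: 15.37
tool_pos: [0.636, 0.0573, 0.0521]
orientation: [-0.105, 2.172, -2.172]
wrist_force: [0.0, -3.9, -1.0]
grip_width: 0.216
```

```bash
python3 -m crank '[{"dx":0,"dy":0,"dz":-0.0005,"yaw":0},{"dx":0,"dy":0,"dz":-0.001,"yaw":0},{"dx":0,"dy":0,"dz":-0.0015,"yaw":0}]'
```

```text
clock: 15.62
tool_pos: [0.6359, 0.0588, 0.0522]
orientation: [-0.105, 2.172, -2.172]
wrist_force: [1.4, -2.6, -1.1]
grip_width: 0.212
```

```bash
python3 -m crank '[{"dx":0,"dy":0,"dz":-0.0005,"yaw":0},{"dx":0,"dy":0,"dz":-0.001,"yaw":0},{"dx":0,"dy":0,"dz":-0.0015,"yaw":0}]'
```

```text
clock: 15.87
tool_pos: [0.6357, 0.0603, 0.0521]
orientation: [-0.105, 2.172, -2.172]
wrist_force: [0.3, -3.9, -1.2]
grip_width: 0.217
```

```bash
python3 -m crank '[{"dx":0,"dy":0,"dz":-0.0005,"yaw":0},{"dx":0,"dy":0,"dz":-0.001,"yaw":0},{"dx":0,"dy":0,"dz":-0.0015,"yaw":0}]'
```

```text
clock: 16.12
tool_pos: [0.6358, 0.0609, 0.0523]
orientation: [-0.105, 2.17, -2.173]
wrist_force: [-0.2, -8.9, -0.8]
grip_width: 0.213
```

```bash
python3 -m crank '[{"dx":0,"dy":0,"dz":-0.0005,"yaw":0},{"dx":0,"dy":0,"dz":-0.001,"yaw":0},{"dx":0,"dy":0,"dz":-0.0015,"yaw":0}]'
```

```text
clock: 16.37
tool_pos: [0.6358, 0.061, 0.0525]
orientation: [-0.104, 2.168, -2.175]
wrist_force: [0.8, -14.2, 0.9]
grip_width: 0.213
```

The force climbed 3.9 → 8.9 → 14.2 N while the tool barely moved, so this is the stop. Holding.

```bash
python3 -m crank '[{"dx":0,"dy":0,"dz":0,"yaw":0},{"dx":0,"dy":0,"dz":0,"yaw":0},{"dx":0,"dy":0,"dz":0,"yaw":0}]'
```

```text
clock: 16.62
tool_pos: [0.6358, 0.061, 0.0525]
orientation: [-0.104, 2.169, -2.175]
wrist_force: [0.4, -12.0, 0.3]
grip_width: 0.214
```

```bash
python3 -m crank '[{"dx":0,"dy":0,"dz":0,"yaw":0},{"dx":0,"dy":0,"dz":0,"yaw":0},{"dx":0,"dy":0,"dz":0,"yaw":0},{"dx":0,"dy":0,"dz":0,"yaw":0}]'
```

```text
clock: 16.95
tool_pos: [0.6358, 0.061, 0.0524]
orientation: [-0.104, 2.169, -2.175]
wrist_force: [-0.5, -11.9, -0.8]
grip_width: 0.216
```

```bash
python3 -m crank '[{"dx":0,"dy":0,"dz":-0.0003,"yaw":0},{"dx":0,"dy":0,"dz":-0.0005,"yaw":0},{"dx":0,"dy":0,"dz":-0.0005,"yaw":0},{"dx":0,"dy":0,"dz":-0.0005,"yaw":0}]'
```

```text
clock: 17.28
tool_pos: [0.6358, 0.0611, 0.0525]
orientation: [-0.104, 2.168, -2.176]
wrist_force: [0.5, -14.3, -0.7]
grip_width: 0.212
```

```bash
python3 -m crank '[{"dx":0,"dy":0,"dz":0,"yaw":0},{"dx":0,"dy":0,"dz":0,"yaw":0},{"dx":0,"dy":0,"dz":0,"yaw":0},{"dx":0,"dy":0,"dz":0,"yaw":0},{"dx":0,"dy":0,"dz":0,"yaw":0},{"dx":0,"dy":0,"dz":0,"yaw":0},{"dx":0,"dy":0,"dz":0,"yaw":0},{"dx":0,"dy":0,"dz":0,"yaw":0}]'
python3 -c "
from h import *
meas('s10')"
```

```text
clock: 17.95
tool_pos: [0.6358, 0.0611, 0.0525]
orientation: [-0.104, 2.168, -2.176]
wrist_force: [0.0, -13.7, 0.1]
grip_width: 0.214
t 18.0 tcp a,b,z -0.0141 0.0016 0.0525 Ft -13.81 F [ -0.12 -13.88   1.35] off -0.04
sole under 0.0157
lip under 0.026299999999999997
dowel 29 [0.0121 0.025  0.0348] -0.0204 0.0279
```

```bash
python3 -m crank '[{"dx":0,"dy":0,"dz":0,"yaw":0},{"dx":0,"dy":0,"dz":0,"yaw":0},{"dx":0,"dy":0,"dz":0,"yaw":0},{"dx":0,"dy":0,"dz":0,"yaw":0}]'
```

```text
clock: 18.33
tool_pos: [0.6358, 0.0611, 0.0525]
orientation: [-0.104, 2.168, -2.176]
wrist_force: [1.0, -13.4, 0.9]
grip_width: 0.213
```

View pics/s10.png

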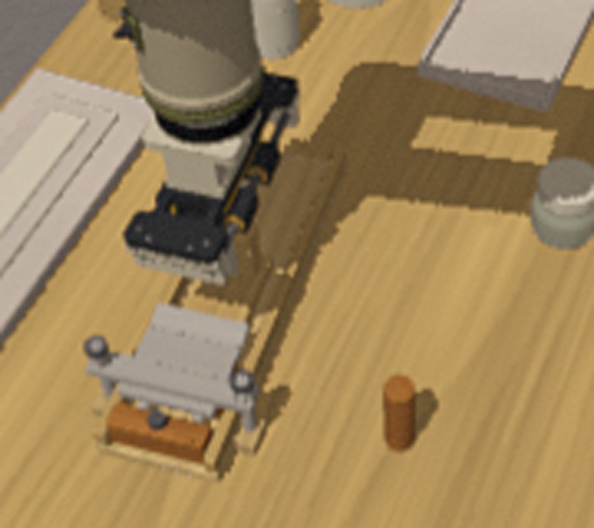

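Held at 12–14 N for about 2 s. Backing out straight, then lifting clear of the hold-down.

```bash
python3 -m crank '[{"dx":0,"dy":0,"dz":0.001,"yaw":0},{"dx":0,"dy":0,"dz":0.003,"yaw":0},{"dx":0,"dy":0,"dz":0.006,"yaw":0},{"dx":0,"dy":0,"dz":0.011,"yaw":0},{"dx":0,"dy":0,"dz":0.018,"yaw":0},{"dx":0,"dy":0,"dz":0.028,"yaw":0},{"dx":0,"dy":0,"dz":0.040,"yaw":0},{"dx":0,"dy":0,"dz":0.052,"yaw":0},{"dx":0,"dy":0,"dz":0.063,"yaw":0},{"dx":0,"dy":0,"dz":0.070,"yaw":0},{"dx":0,"dy":0,"dz":0.074,"yaw":0},{"dx":0,"dy":0,"dz":0.074,"yaw":0},{"dx":0,"dy":-0.01,"dz":0.074,"yaw":0},{"dx":0,"dy":-0.03,"dz":0.074,"yaw":0},{"dx":0,"dy":-0.06,"dz":0.074,"yaw":0},{"dx":0,"dy":-0.085,"dz":0.074,"yaw":0},{"dx":0,"dy":-0.097,"dz":0.074,"yaw":0},{"dx":0,"dy":-0.1,"dz":0.074,"yaw":0},{"dx":0,"dy":-0.1,"dz":0.074,"yaw":0}]'
python3 - <<'E'
from h import *
meas("s11")
print(shift(.5234,-.3633,.15,4.1))
p,d=optics.read_camera("top"); cv2.imwrite("pics/t11.png",p)
E
```

```text
clock: 19.92
tool_pos: [0.6432, -0.0095, 0.1533]
orientation: [-0.103, 2.17, -2.171]
wrist_force: [-1.0, 0.2, -2.0]
grip_width: 0.216
t 19.97 tcp a,b,z -0.0851 0.0012 0.1514 Ft 0.11 F [-0.06  0.11 -2.37] off 0.02
sole under -0.0014999999999999996
lip under -0.0112
{'dx': np.float64(152.6), 'dy': np.float64(1.5), 'dz': np.float64(340.5), 'yaw': np.float64(1.47)}
```

View pics/s11.png

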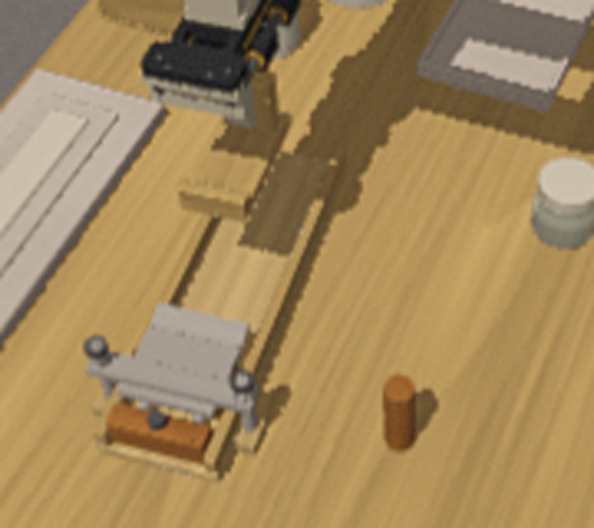

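```bash
python3 -m crank '[{"dx":0.004,"dy":0,"dz":0.01,"yaw":0},{"dx":0.014,"dy":0,"dz":0.03,"yaw":0},{"dx":0.027,"dy":0,"dz":0.06,"yaw":0},{"dx":0.042,"dy":0,"dz":0.094,"yaw":0},{"dx":0.057,"dy":0,"dz":0.128,"yaw":0.3},{"dx":0.073,"dy":0,"dz":0.162,"yaw":0.6},{"dx":0.088,"dy":0,"dz":0.196,"yaw":0.9},{"dx":0.103,"dy":0,"dz":0.230,"yaw":1.2},{"dx":0.118,"dy":0,"dz":0.264,"yaw":1.47},{"dx":0.132,"dy":0,"dz":0.295,"yaw":1.47},{"dx":0.143,"dy":0,"dz":0.319,"yaw":1.47},{"dx":0.15,"dy":0,"dz":0.334,"yaw":1.47},{"dx":0.1526,"dy":0,"dz":0.3405,"yaw":1.47},{"dx":0.1526,"dy":0,"dz":0.3405,"yaw":1.47},{"dx":0.1526,"dy":0,"dz":0.3405,"yaw":1.47},{"dx":0.1526,"dy":0,"dz":0.3405,"yaw":1.47}]'
python3 - <<'E'
from h import *
print(shift(.5234,-.3633,.06,4.1), state()['tool_pos'])
for c in("top","side"):
    p,d=optics.read_camera(c); cv2.imwrite(f"pics/{c}12.png",p)
    W=cloud(c,d);X,Y,Z=W[...,0],W[...,1],W[...,2]
    q=(abs(X-.64)<.08)&(Y>.14)&(Y<.28)&(Z>.03)&(Z<.1)
    print(c,"padtop med",np.nanmedian(Z[(abs(X-.627)<.02)&(abs(Y-.145)<.01)]))
E
```

```text
clock: 21.35
tool_pos: [0.5241, -0.362, 0.1518]
orientation: [-0.08, 2.186, -2.184]
wrist_force: [-0.3, 0.2, -1.0]
grip_width: 0.212
{'dx': np.float64(0.8), 'dy': np.float64(91.8), 'dz': np.float64(1.3), 'yaw': np.float64(0.06)} [ 0.52414038 -0.3619904   0.15177426]
top padtop med 0.05080922386629538
side padtop med 0.050513355429894324
```

View pics/top12.png

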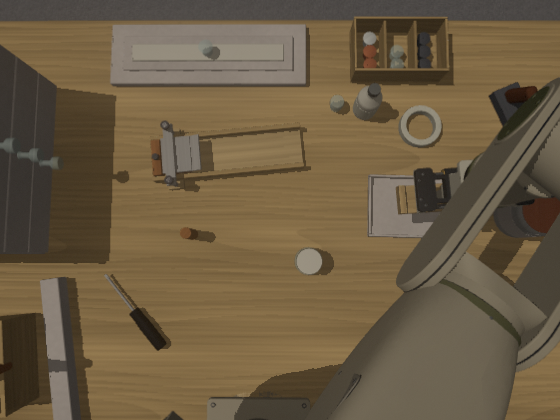

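View pics/side12.png

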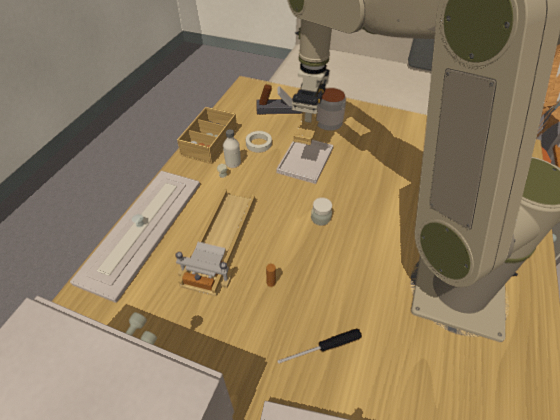

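```bash
python3 -m crank '[{"dx":0.0008,"dy":0.012,"dz":0.0013,"yaw":0},{"dx":0.0008,"dy":0.04,"dz":0.0013,"yaw":0},{"dx":0.0008,"dy":0.07,"dz":0.0013,"yaw":0},{"dx":0.0008,"dy":0.09,"dz":0.0013,"yaw":0},{"dx":0.0008,"dy":0.098,"dz":0.0013,"yaw":0},{"dx":0.0008,"dy":0.101,"dz":0.0013,"yaw":0},{"dx":0.0008,"dy":0.101,"dz":0.0013,"yaw":0},{"dx":0.0008,"dy":0.101,"dz":0.0013,"yaw":0},{"dx":0.0008,"dy":0.101,"dz":0.0013,"yaw":0}]'
python3 -c "
from h import *
print(shift(.5234,-.3633,.0425,4.1))"
```

```text
clock: 22.2
tool_pos: [0.5241, -0.3658, 0.0533]
orientation: [-0.075, 2.181, -2.186]
wrist_force: [0.0, 0.1, -2.2]
grip_width: 0.211
{'dx': np.float64(0.6), 'dy': np.float64(10.8), 'dz': np.float64(-2.6), 'yaw': np.float64(-0.02)}
```

```bash
python3 -m crank '[{"dx":0,"dy":0.002,"dz":-0.001,"yaw":0},{"dx":0,"dy":0.004,"dz":-0.001,"yaw":0},{"dx":0,"dy":0.006,"dz":-0.001,"yaw":0},{"dx":0,"dy":0.007,"dz":-0.001,"yaw":0},{"dx":0,"dy":0.007,"dz":-0.001,"yaw":0},{"dx":0,"dy":0.007,"dz":-0.001,"yaw":0}]'
```

```text
clock: 22.7
tool_pos: [0.5227, -0.3639, 0.0439]
orientation: [-0.078, 2.186, -2.185]
wrist_force: [-1.1, -0.5, -2.4]
grip_width: 0.217
```

```bash
python3 -m crank '[{"dx":0,"dy":0.0005,"dz":0,"yaw":0},{"dx":0,"dy":0.001,"dz":0,"yaw":0},{"dx":0,"dy":0.0015,"dz":0,"yaw":0},{"dx":0,"dy":0.0015,"dz":0,"yaw":0}]'
```

```text
clock: 23.03
tool_pos: [0.5227, -0.3639, 0.0425]
orientation: [-0.078, 2.185, -2.185]
wrist_force: [-0.6, -0.7, -3.3]
grip_width: 0.213
```

```bash
python3 -m crank '[{"dx":0,"dy":0.0005,"dz":0,"yaw":0},{"dx":0,"dy":0.0008,"dz":0,"yaw":0},{"dx":0,"dy":0.0008,"dz":0,"yaw":0},{"dx":0,"dy":0.0008,"dz":0,"yaw":0}]'
```

```text
clock: 23.37
tool_pos: [0.5228, -0.364, 0.0425]
orientation: [-0.078, 2.185, -2.185]
wrist_force: [-3.7, 2.5, 5.8]
grip_width: 0.215
```

```bash
python3 -m crank '[{"dx":0,"dy":0.0005,"dz":0,"yaw":0},{"dx":0,"dy":0.0008,"dz":0,"yaw":0},{"dx":0,"dy":0.0008,"dz":0,"yaw":0},{"dx":0,"dy":0.0008,"dz":0,"yaw":0}]'
```

```text
clock: 23.7
tool_pos: [0.5228, -0.364, 0.0425]
orientation: [-0.078, 2.185, -2.185]
wrist_force: [-6.2, 4.2, 11.7]
grip_width: 0.213
```

The block is seated on the tray floor, since the force now pushes up. Releasing to a partly open jaw, then rising.

```bash
python3 -m crank '[{"dx":0,"dy":-0.0008,"dz":0,"yaw":0},{"dx":0,"dy":-0.001,"dz":0,"yaw":0},{"dx":0,"dy":-0.001,"dz":0,"yaw":0}]'; python3 -m crank '[{"dx":0,"dy":0,"dz":0,"yaw":0},{"dx":0,"dy":0,"dz":0,"yaw":0},{"dx":0,"dy":0,"dz":0,"yaw":0},{"dx":0,"dy":0,"dz":0,"yaw":0},{"dx":0,"dy":0,"dz":0,"yaw":0},{"dx":0,"dy":0,"dz":0,"yaw":0}]' 0.4
```

```text
clock: 23.95
tool_pos: [0.5231, -0.3641, 0.0425]
orientation: [-0.077, 2.184, -2.185]
wrist_force: [-1.9, 1.5, 5.2]
grip_width: 0.213
clock: 24.45
tool_pos: [0.5228, -0.3639, 0.0419]
orientation: [-0.078, 2.185, -2.185]
wrist_force: [0.5, -0.3, -0.0]
grip_width: 0.576
```

```bash
python3 -m crank '[{"dx":0,"dy":-0.01,"dz":0,"yaw":0},{"dx":0,"dy":-0.03,"dz":0,"yaw":0},{"dx":0,"dy":-0.06,"dz":0,"yaw":0},{"dx":0,"dy":-0.1,"dz":0,"yaw":0},{"dx":0,"dy":-0.14,"dz":0,"yaw":0},{"dx":0,"dy":-0.17,"dz":0,"yaw":0},{"dx":0.03,"dy":-0.18,"dz":0,"yaw":0},{"dx":0.065,"dy":-0.18,"dz":0,"yaw":0},{"dx":0.1,"dy":-0.18,"dz":0,"yaw":0},{"dx":0.13,"dy":-0.18,"dz":0,"yaw":0},{"dx":0.15,"dy":-0.18,"dz":0,"yaw":0},{"dx":0.15,"dy":-0.18,"dz":0,"yaw":0},{"dx":0.15,"dy":-0.18,"dz":0,"yaw":0}]'
python3 - <<'E'
from h import *
for c in("top","side"):
    p,d=optics.read_camera(c); cv2.imwrite(f"pics/{c}13.png",p)
    W=cloud(c,d);X,Y,Z=W[...,0],W[...,1],W[...,2]
    D0=np.load(f"pics/{c}0.npy"); W0=cloud(c,D0)
    t=(abs(X-.52)<.08)&(abs(Y+.335)<.12)
    for A in(W0,W):
        X,Y,Z=A[...,0],A[...,1],A[...,2]
        h2=(Z>.016)&(Z<.035)&(abs(X-.52)<.04)&(Y<-.25)&(Y>-.40)
        h=(Z>.066)&(Z<.085)&(abs(X-.52)<.04)&(Y<-.3)&(Y>-.42)
        print(c,"sole",cv2.minAreaRect((A[h2][:,:2]*1000).astype(np.float32)),"top",np.nanmedian(Z[h]),np.nanmean(A[h],0))
        q=(abs(X-.635)<.03)&(Y>.05)&(Y<.12); print("  channel z max",np.nanmax(Z[q]))
E
```

```text
clock: 25.53
tool_pos: [0.3727, -0.375, 0.2232]
orientation: [-0.075, 2.184, -2.187]
wrist_force: [0.4, 0.1, -0.0]
grip_width: 0.599
top sole ((521.13818359375, -330.46929931640625), (53.968631744384766, 109.12821197509766), 4.09515380859375) top 0.07363881827936802 [ 0.52310967 -0.36575107  0.07337448]
  channel z max 0.03089618146158679
top sole ((520.7056274414062, -330.34088134765625), (54.138004302978516, 110.27159881591797), 4.112326145172119) top 0.0733796216853988 [ 0.52281786 -0.36438165  0.07319451]
  channel z max 0.019181550081630472
side sole ((520.3012084960938, -326.9769287109375), (53.57090759277344, 111.75829315185547), 4.09871768951416) top 0.07294001682972284 [ 0.52228968 -0.36093569  0.0725246 ]
  channel z max 0.039929747344017774
side sole ((519.9745483398438, -325.9123229980469), (54.04170227050781, 114.2229995727539), 3.559157609939575) top 0.07308450811646972 [ 0.52176307 -0.36017819  0.07242534]
  channel z max 0.016460651817430838
```

View pics/side13.png

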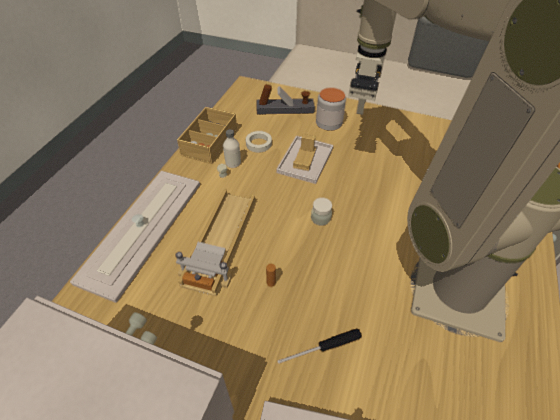

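View pics/top13.png

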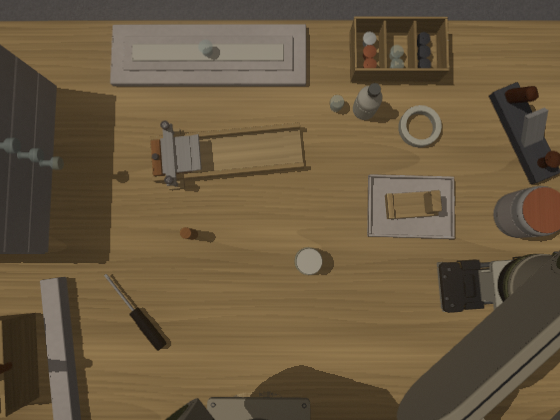

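```bash
python3 - <<'E'
from h import *
for c in("top","side"):
    for n in("0",None):
        d=np.load(f"pics/{c}0.npy") if n else optics.read_camera(c)[1]
        W=cloud(c,d);X,Y,Z=W[...,0],W[...,1],W[...,2]; print(c,n,[np.nanmean(Z[(abs(X-.627)<.02)&(abs(Y-y)<.008)]).round(4) for y in(.145,.16,.175)])
r.job_done()
E
```

```text
top 0 [np.float64(0.0486), np.float64(0.0488), np.float64(0.0504)]
top None [np.float64(0.0505), np.float64(0.0505), np.float64(0.0519)]
side 0 [np.float64(0.0488), np.float64(0.0481), np.float64(0.0488)]
side None [np.float64(0.0506), np.float64(0.0501), np.float64(0.0509)]
the job is handed in; nothing more can be done
```

The dowel is home against the end stop, the push block is back in its tray, and the job is handed in at about 26 s of the 72 s allowed.

**Pushing:** I rolled the dowel along the track under the hold-down, where it resisted with about 3–4 N. It met the stop with its centre at about track x = 92 mm, where the force rose from 3.9 to 14.2 N with almost no movement. I held it there at about 12–14 N for about 2 s. The highest reading was 14.3 N; readings were taken at the end of each short move, not continuously.

**Tray:** I lowered the block until the tray floor took the load. In the top view it stands upright within about 1.5 mm of where it started, turned by less than 0.1°. The side camera showed about 0.5° of turn.

**Last checks:**
- **Dowel:** The channel ahead of the pad is empty, and the pad sits about 2 mm higher than at the start, so the dowel is still under it. The dowel itself is hidden under the pad, so its final contact with the plate rests on the felt force, not on a picture.
- **Other things on the table:** By eye, none of them appears to have moved.
- **Robot:** The gripper is clear of everything.
- **Cameras:** The two disagree by about 3.5 mm in y. This did not affect the result.

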